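# Set a height stop with a driver until the setting block just drags

### The job

Put the square-ended driver in the stop screw of the height-stop fixture and turn the screw down until the steel setting block just drags beneath its sprung nose, the nose bearing on it with about 4 newtons and never hard. Then draw the block steadily towards the open front of its channel, against that drag, until its front end is flush with the front end of the fixture's base, and leave it there, still under the nose. The driver may stay standing in the screw; leave the other things on the desk where they are.

Things in the scene. Friction and masses are not known exactly. Their poses are not given: they have to be found in the camera images.
- fixture: Height-stop fixture, fixed to the desk: base 175 x 84 x 10 mm under a grey portal (beam 36 x 84 mm, its top 78 mm over the desk). Origin: on the desk under the stop screw's axis. x axis along the block's channel, open front at x = -123 mm, rear of the base at +52 mm; z up. Channel 29 mm wide between rails whose tops are at z = 18 mm.
- channel_front (a point): Middle of the front end of the base, on its top (z = 10 mm), on the channel's centre line; axes as the fixture's. The block's front end must come flush with this.
- socket (a point): Centre of the floor of the square socket in the screw's head, z up, x and y along its sides. Head 30 x 30 mm; socket 15.6 mm square, 14 mm deep, mouth bevelled 2 mm. Screw angle 0 = its x axis in line with the fixture's, floor 90 mm over the desk. Clockwise from above is positive; it starts at 0 to 0.5 rad and can go from -0.3 to 4.2. It takes 0.1 to 0.15 N m and stays where left.
- stem: The stop screw's shank, with the sprung nose at its lower end. Origin: on the axis, 4 mm below the socket's floor. It sinks 2 mm per radian clockwise. The nose (brass ball end, 12 mm) gives 4 N per mm after first touching the block, 6 mm of travel, overloaded above 15 N. How far it sticks out is not known: at screw angle 0 the gap to the block is 1.5 to 4.5 mm. Its load is not felt in turning.
- block: Loose steel setting block, 140 x 26 x 18 mm, 0.25 kg, in the channel under the nose, top 28 mm over the desk. Origin: centre of the underside, x along its length, front end at x = -70 mm; it starts 20 to 30 mm behind the base's front end. Friction on nose and base about 0.6 (15 % either way): the pull is some 1.5 N for the block alone plus 1.2 N per newton of nose load, so about 6.3 N when set.
- pull_knob (a point): Centre of the block's pull knob: a black ball 22 mm in diameter on a 10 mm stalk standing on the block's top, on its centre line, 10 mm behind its front end and 45 mm over its underside; axes as the block's. Grip the ball across y. Pressing down or lifting on it changes the drag by 0.6 of that force.
- driver: Loose square-ended driver, 80 mm long, 0.08 kg, standing in a wooden stand (56 x 56 x 30 mm, hole 22 mm deep). Origin: centre of the lower end, z up along it. Steel end 14 mm square, sides along x and y, 18 mm long, tip bevelled; round shank; black flat-sided handle. It stays standing by itself in the screw's socket.
- handle (a point): Gripping point on the driver's handle, on its axis, 62 mm above its lower end; axes as the driver's. The handle is 32 mm (x) by 20 mm (y), from 28 mm below this point to 18 mm above. Grip it across y.
- loupe: Bystander: small black eye loupe, 35 mm across, 31 mm high. Origin: centre of its underside.
- screwdriver_2: Bystander: small screwdriver, 153 mm long, lying on the desk. Origin: centre of its underside.
Mind the look-alikes: they are no part of the job. What is shaped like the block but purple is not meant.

How it is judged:
On the way, in this order (a step that is already met when the one before it is completed fails the run):
1. the driver's square end stands in the screw's socket (horizontal distance between driver and socket below 0.004 m and z of driver in the frame of socket below 0.005 m), for 0.2 s.
2. the screw is turned down until the nose bears on the block (contact force between stem and block above 0.8 N), for 0.1 s.
3. the block slides beneath the nose with 2 to 6 N on it (contact force between stem and block between 2 and 6 N and linear speed of block above 0.003 m/s), for 0.1 s.
At the end, for the whole second after the job is handed in: the block lies level and at rest in its channel with its front end flush with the base's front end (within 5 mm), and the nose bears on it with 2 to 6 N (friction included) (contact force between stem and block between 2 and 6 N and x of block in the frame of fixture between -0.058 and -0.048 m and angle between block's own z axis and vertical below 0.05 rad and linear speed of block below 0.005 m/s); the robot touches nothing.
It fails at once if the nose is forced onto the block with more than 15 N (contact force between stem and block above 15 N).
It fails at once if the loupe is knocked away (distance of loupe from where it was at the start of the episode above 0.03 m).
It fails at once if the other screwdriver is knocked away (distance of screwdriver_2 from where it was at the start of the episode above 0.03 m).
It also fails if it takes over 72 s, if anything falls off the work surface, if the arm or the gripper's body presses on something with over 40 N, if the wrist force passes 120 N, or if a joint passes its speed limit or range.

### The arm

A 6-joint arm with a two-finger parallel gripper is mounted at the origin on a cart in front of the work surface, level with it; the furniture and walls round the work are solid. World frame = base frame: x ahead of the robot, y to its left, z up, the work surface at z = 0. Lengths are in m, angles in rad, forces in N, time in s.
With the tool pointing down it reaches from about 0.375 to 0.925 m from the base axis. Payload 5.7 kg.
Tool frame: the origin (TCP) lies midway between the tips of the shut fingers; the grasp point (between the pads) lies 19 mm behind it; z points along the fingers, y is the line along which they close (so a half turn about z gives the same grasp; the last joint's range is limited). The gripper opens to 88 mm and grips with 3 to 60 N. Pads are 20 mm wide; open, the fingers measure 115 mm over their backs; the gripper's body (75 mm by 178 mm) begins 61 mm behind the grasp point.
Start: joints at [-1.304, 0.359, 1.51, -0, 1.272, -0.115], TCP at [0.224, -0.557, 0.223] pointing down, gripper open.
Joint ranges: [-2.97, 2.97], [-1.01, 2.36], [0.21, 2.38], [-0.96, 4.11], [0.2, 2.71], [-2.98, 2.98]. Speed limits (rad/s): [2.39, 2.39, 3.14, 3.14, 3.14, 3.14].

### API

Orientations are given as [roll, pitch, yaw] about the fixed x, y, z axes, in that order (R = Rz(yaw) Ry(pitch) Rx(roll)).
In Python, from bench import * gives the robot as it stands. The module is installed in compiled form; this text tells all that it offers.
- The arm moves only by the shell command python3 -m jog 'ROWS' [FORCE]. ROWS is JSON, a list of rows, each an object of numbers: "x", "y", "z": the shift along the tool's x, y, z in mm; "roll": the turn about the tool's z in degrees; "jaw": the finger opening in mm, from 0 to 87.8. A call has 1 to 10 rows; each row is the pose to reach, as a shift and turn from the pose commanded when the call began, along the tool's axes at that moment; what a row does not reach only later rows make up. A row lasts 1/12 s, in which the tool goes at most 41.7 mm and 7.16 degrees, less where a joint would pass 70% of its speed; a pose out of reach is approached as far as the arm can. A call with a gripper value outside its range is refused whole. The fingers move at their own pace and stop on an object; FORCE is the grip in N (left out, the last holds). Time passes only in rows, so rows that repeat a pose let the fingers close. It gives the time, the measured TCP pose, the force, the opening and the grip force at its end, in the units of the state.
- state(): the state, without advancing time (a new reading comes with each control period).
- grab_frame(name): name is "side" or "top" or "wrist"; returns a dict with "pixels" (480x640x3 uint8, red, green, blue), "range_z" (480x640 float32, m along the optical axis (not along the pixel's ray), 0 where there is no reading), "camera_matrix" (3x3 intrinsics, pixels), "T" (4x4, takes a point from camera to world coordinates); the wrist camera has in their place "tool_from_camera" (4x4, takes a point from camera to tool coordinates, whose origin is the TCP and whose axes are the flange's). Camera axes: x right, y down, z forward; pixel columns grow to the right and rows downward; lengths in m; the calibration is good to about 2 mm. A picture is of the moment at which its call begins: read the wrist's pose just before it.
- job_done(): hands the job in; it is judged then, once.
The state is a dict: "clock": time; "joints": joint angles; "joint_vel": joint speeds; "tau": joint torques, N m; "position": TCP position; "ee_rot": TCP orientation; "ft_force": force on the tool from outside, world axes, zero at the start; "ft_torque": the same for the moment, N m; "grip_width": finger opening in m; "grasp_force": force on a finger pad.
Only numpy, scipy, OpenCV 4.12 (cv2) and the standard library are available. Lean on these libraries where they do the work, as an engineer would, in place of code of your own. Each camera call takes 0.05 s, during which the arm holds its last target. There are 200 camera calls.

## Working session

There is one attempt and no reset: what is moved stays moved. The work goes in short steps, Python scripts to look and compute and a shell command to move; the robot and the scene stay as the last step left them, time stands still between calls to the robot, and variables do not carry over. Pictures are saved under pics/ and viewed, at most 10 in all, crops included, and the job is handed in when it is done.

```bash
mkdir -p pics
cat > h.py <<'E'
from bench import *
import numpy as np, cv2
from scipy.spatial.transform import Rotation as R
def Ttool():
    s=state();T=np.eye(4);T[:3,:3]=R.from_euler('xyz',s['ee_rot']).as_matrix();T[:3,3]=s['position'];return T
def grab(n):
    Tt=Ttool();f=grab_frame(n)
    f['W']=f['T'] if 'T' in f else Tt@f['tool_from_camera'];return f
def save(f,p): cv2.imwrite(p,f['pixels'][:,:,::-1])
def onplane(f,uv,z):
    W=f['W'];d=W[:3,:3]@np.linalg.inv(f['camera_matrix'])@[uv[0],uv[1],1.];o=W[:3,3];return o+d*(z-o[2])/d[2]
def cloud(f):
    v,u=np.mgrid[:480,:640];z=f['range_z'];K=f['camera_matrix']
    P=np.stack([(u-K[0,2])/K[0,0]*z,(v-K[1,2])/K[1,1]*z,z],-1);return P@f['W'][:3,:3].T+f['W'][:3,3]
E
python3 - <<'E'
from h import *
print(state())
for n in('top','side'):
    f=grab(n);save(f,f'pics/{n}0.png');np.savez(f'{n}0.npz',**f);print(n,f['W'].round(3).tolist(),f['camera_matrix'].round(1).tolist())
E
```

```text
{'clock': 0.0, 'joints': array([-1.30409192e+00,  3.59504665e-01,  1.51142112e+00, -1.44705085e-05,
        1.27250321e+00, -1.15123143e-01]), 'joint_vel': array([0.00038525, 0.00063266, 0.00023244, 0.0001107 , 0.00082993,
       0.00011028]), 'tau': array([-1.10506739e-03, -5.15378594e+01, -2.70726603e+01,  6.75064302e-02,
        3.49008304e-02, -1.27530616e-04]), 'position': array([ 0.22336233, -0.55613146,  0.22181411]), 'ee_rot': array([-3.13976688e+00, -1.97206732e-04,  3.81831639e-01]), 'ft_force': array([ 0.99310709,  0.76931019, -0.20475504]), 'ft_torque': array([0.00182744, 0.02498328, 0.02386382]), 'grasp_force': 0.0, 'grip_width': 0.08730803749469172}
top [[0.017, -0.998, 0.055, 0.419], [-1.0, -0.017, 0.0, -0.143], [0.001, -0.055, -0.998, 1.651], [0.0, 0.0, 0.0, 1.0]] [[565.6, 0.0, 316.8], [0.0, 565.6, 236.7], [0.0, 0.0, 1.0]]
side [[-0.862, -0.303, 0.406, -0.012], [-0.506, 0.486, -0.713, 0.778], [0.019, -0.82, -0.572, 0.824], [0.0, 0.0, 0.0, 1.0]] [[533.3, 0.0, 317.0], [0.0, 533.3, 242.1], [0.0, 0.0, 1.0]]
```

View pics/top0.png

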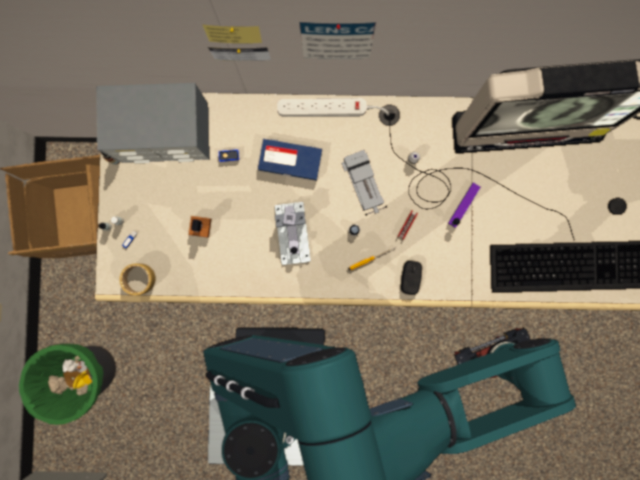

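View pics/side0.png

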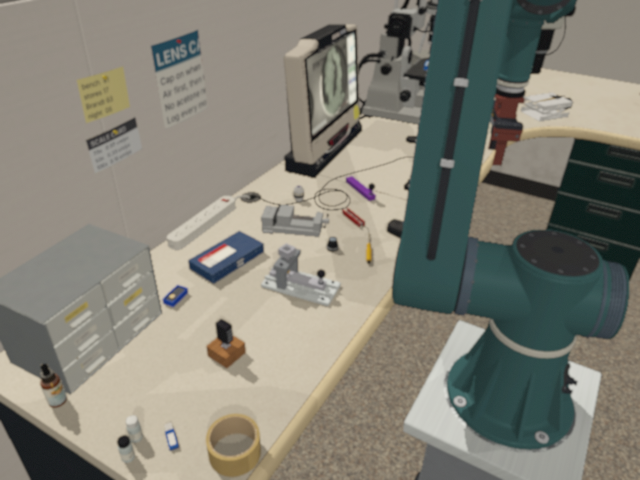

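The top view shows the fixture (portal and screw head at about (292,213), block knob at (293,250)), the driver in its wooden stand (200,226), the loupe (354,231), the yellow screwdriver (372,260), and the purple look-alike with its knob (465,205). The side view agrees: driver (224,335), knob (321,274), screw head (288,253).

Things that could be mistaken:
- **Block:** the steel one at (293,250), the purple one at (465,205), or the grey vise at (362,180). I choose the steel one in the fixture.
- **Driver:** the black handle in the stand at (200,226), the yellow screwdriver (372,260), the red tool (407,225), or the black loupe (354,231). I choose the one in the stand.

Run:
```python
from h import *
f=grab('wrist');print(f['tool_from_camera'].round(3).tolist(),f['camera_matrix'].round(0).tolist())
t=dict(np.load('top0.npz'));
C=cloud(t)
for n,(u,v) in dict(drv=(197,226),head=(292,213),knob=(293,250),stand=(206,233),base=(305,262)).items(): print(n,C[v,u].round(3))
T=Ttool();print(T.round(3).tolist())
```

```text
[[0.0, -0.954, -0.301, 0.084], [1.0, 0.0, -0.0, 0.001], [0.0, -0.301, 0.954, -0.163], [0.0, 0.0, 0.0, 1.0]] [[407.0, 0.0, 325.0], [0.0, 407.0, 245.0], [0.0, 0.0, 1.0]]
drv [0.529 0.189 0.089]
head [ 0.567 -0.074  0.106]
knob [ 0.467 -0.077  0.064]
stand [0.513 0.176 0.026]
base [ 0.435 -0.11  -0.007]
[[0.928, 0.373, -0.0, 0.223], [0.373, -0.928, 0.001, -0.556], [0.0, -0.001, -1.0, 0.222], [0.0, 0.0, 0.0, 1.0]]
```

```bash
python3 -m jog '[{"x":390,"y":-362,"z":-30,"roll":-70},{"x":390,"y":-362,"z":-30,"roll":-70},{"x":390,"y":-362,"z":-30,"roll":-70},{"x":390,"y":-362,"z":-30,"roll":-70},{"x":390,"y":-362,"z":-30,"roll":-70},{"x":390,"y":-362,"z":-30,"roll":-70},{"x":390,"y":-362,"z":-30,"roll":-70},{"x":390,"y":-362,"z":-30,"roll":-70},{"x":390,"y":-362,"z":-30,"roll":-70},{"x":390,"y":-362,"z":-30,"roll":-70}]'; python3 -c "
from h import *
print(state()['joints'].round(3));T=Ttool();print((np.linalg.inv(T)@[.45,-.075,.25,1]).round(3))"
```

```text
[-1.304  0.359  1.511 -0.     1.273 -0.115]
[ 0.39  -0.362 -0.027  1.   ]invalid input
```

```bash
python3 -m jog '[{"x":390,"y":-362,"z":-30,"roll":-70,"jaw":87},{"x":390,"y":-362,"z":-30,"roll":-70,"jaw":87},{"x":390,"y":-362,"z":-30,"roll":-70,"jaw":87},{"x":390,"y":-362,"z":-30,"roll":-70,"jaw":87},{"x":390,"y":-362,"z":-30,"roll":-70,"jaw":87},{"x":390,"y":-362,"z":-30,"roll":-70,"jaw":87},{"x":390,"y":-362,"z":-30,"roll":-70,"jaw":87},{"x":390,"y":-362,"z":-30,"roll":-70,"jaw":87},{"x":390,"y":-362,"z":-30,"roll":-70,"jaw":87},{"x":390,"y":-362,"z":-30,"roll":-70,"jaw":87}]'; python3 -c "
from h import *
print(state()['joints'].round(3));T=Ttool();print((np.linalg.inv(T)@[.45,-.075,.25,1]).round(3))"
```

```text
clock: 0.98
position: [0.4012, -0.1786, 0.2462]
ee_rot: [3.142, -0.0, 1.609]
ft_force: [1.0, -0.4, -0.6]
grip_width: 0.0871
grasp_force: 0.0
[-0.576  0.099  1.803  0.     1.24  -0.615]
[ 0.102  0.053 -0.004  1.   ]
```

```bash
python3 -m jog '[{"x":102,"y":53,"z":-4,"roll":-88,"jaw":87},{"x":102,"y":53,"z":-4,"roll":-88,"jaw":87},{"x":102,"y":53,"z":-4,"roll":-88,"jaw":87},{"x":102,"y":53,"z":-4,"roll":-88,"jaw":87},{"x":102,"y":53,"z":-4,"roll":-88,"jaw":87},{"x":102,"y":53,"z":-4,"roll":-88,"jaw":87},{"x":102,"y":53,"z":-4,"roll":-88,"jaw":87},{"x":102,"y":53,"z":-4,"roll":-88,"jaw":87},{"x":102,"y":53,"z":-4,"roll":-88,"jaw":87},{"x":102,"y":53,"z":-4,"roll":-88,"jaw":87}]';python3 -m jog '[{"x":0,"y":0,"z":0,"roll":-17,"jaw":87},{"x":0,"y":0,"z":0,"roll":-17,"jaw":87},{"x":0,"y":0,"z":0,"roll":-17,"jaw":87},{"x":0,"y":0,"z":0,"roll":-17,"jaw":87}]'; python3 -c "
from h import *
f=grab('wrist');save(f,'pics/w1.png');np.savez('w1.npz',**f)"
```

```text
clock: 1.82
position: [0.4504, -0.0767, 0.2499]
ee_rot: [3.141, -0.001, 2.86]
ft_force: [-0.7, -0.1, -0.7]
grip_width: 0.0866
grasp_force: 0.0
clock: 2.15
position: [0.4504, -0.0768, 0.2499]
ee_rot: [3.141, -0.0, -3.131]
ft_force: [-0.0, 0.4, -0.3]
grip_width: 0.087
grasp_force: 0.0
```

View pics/w1.png

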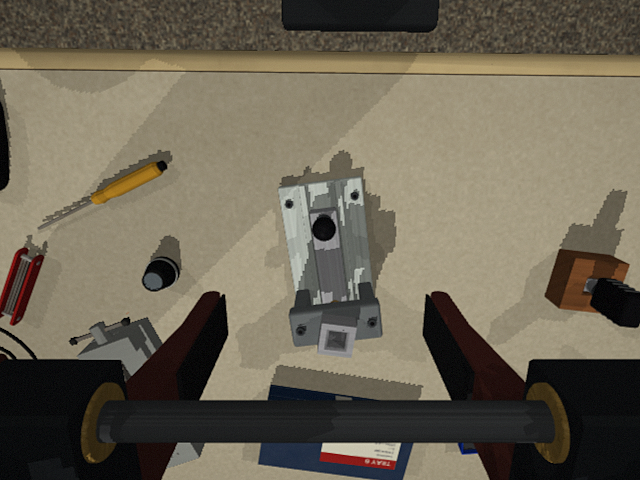

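The wrist view shows the fixture with its front edge from (281,187) to (364,180), the block with its knob at (324,228), the portal, and the screw head with its square socket at (337,338). The driver in its stand is at the right (600,290). I'll take a second, closer view over the head.

```bash
python3 -m jog '[{"x":-45,"y":0,"z":25,"roll":0,"jaw":87},{"x":-90,"y":0,"z":50,"roll":0,"jaw":87},{"x":-90,"y":0,"z":50,"roll":0,"jaw":87},{"x":-90,"y":0,"z":50,"roll":0,"jaw":87}]'; python3 -c "
from h import *
f=grab('wrist');np.savez('w2.npz',**f)
save(f,'pics/w2.png')
for n in('w1','w2'):
    g=dict(np.load(n+'.npz'));C=cloud(g)
    m=((C[...,2]>.085)&(C[...,2]<.13)&(abs(C[...,0]-.567)<.05)&(abs(C[...,1]+.074)<.05)&(g['range_z']>0)).astype(np.uint8)
    c,_=cv2.findContours(m,cv2.RETR_EXTERNAL,2);c=max(c,key=cv2.contourArea);print(n,cv2.boundingRect(c),cv2.minAreaRect(c),np.median(C[m>0][:,2]),C[m>0][:,:2].mean(0))
"
```

```text
clock: 2.53
position: [0.5431, -0.076, 0.1977]
ee_rot: [3.141, -0.001, -3.134]
ft_force: [-0.3, -0.3, 0.5]
grip_width: 0.087
grasp_force: 0.0
w1 (317, 314, 39, 44) ((336.16925048828125, 335.64617919921875), (36.466209411621094, 40.68339157104492), 7.125016689300537) 0.10315789314355375 [ 0.54957655 -0.06626615]
w2 (315, 228, 51, 55) ((339.97161865234375, 255.462890625), (46.059051513671875, 49.69355773925781), 7.594643592834473) 0.10346020160449704 [ 0.55039923 -0.06612936]
```

View pics/w2.png

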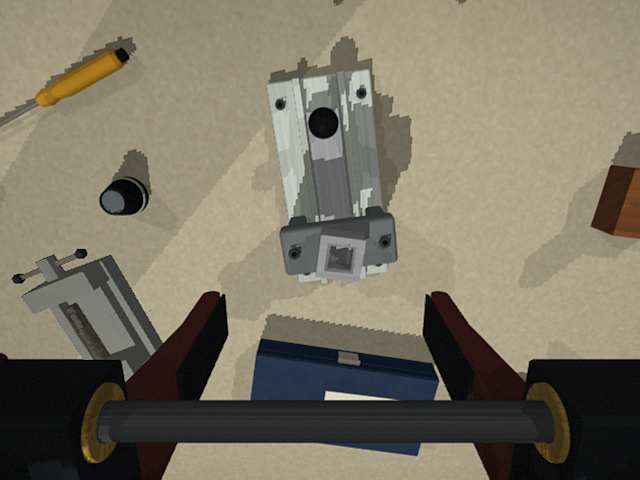

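The close view confirms the choice: screw head with socket centred near (340,256), turned slightly from the portal, and block knob at (323,123).

```bash
cat >> h.py <<'E'
def rect(f,m,z):
    c,_=cv2.findContours(m.astype(np.uint8),cv2.RETR_EXTERNAL,cv2.CHAIN_APPROX_NONE);c=max(c,key=cv2.contourArea)
    P=np.array([onplane(f,q[0],z)[:2] for q in c],np.float32)
    (cx,cy),wh,a=cv2.minAreaRect(P*1000);M=cv2.moments(c);return (cx,cy),wh,a,(M['m10']/M['m00'],M['m01']/M['m00'])
def tri(fs,uvs):
    A=np.zeros((3,3));b=np.zeros(3)
    for f,uv in zip(fs,uvs):
        W=f['W'];d=W[:3,:3]@np.linalg.inv(f['camera_matrix'])@[uv[0],uv[1],1.];d/=np.linalg.norm(d);M=np.eye(3)-np.outer(d,d);A+=M;b+=M@W[:3,3]
    return np.linalg.solve(A,b)
E
python3 -c "
from h import *
F=[dict(np.load(n+'.npz')) for n in('w1','w2')]
def go(name,x,y,r,z0,z1,zp,extra=None):
    uv=[]
    for g in F:
        C=cloud(g);m=(C[...,2]>z0)&(C[...,2]<z1)&(abs(C[...,0]-x)<r)&(abs(C[...,1]-y)<r)&(g['range_z']>0)
        if extra=='dark': m&=g['pixels'].max(-1)<60
        a=rect(g,m,zp);uv.append(a[3]);print(name,np.round(a[0],1),np.round(a[1],1),round(a[2],1),np.round(a[3],1))
    print('  tri',tri(F,uv).round(4))
go('head',.55,-.066,.04,.098,.13,.104)
go('portal',.55,-.07,.07,.07,.13,.078)
go('knob',.467,-.077,.03,.035,.09,.055,'dark')
# socket mouth: darkish inside head
for g in F:
    C=cloud(g);hm=((C[...,2]>.085)&(C[...,2]<.13)&(abs(C[...,0]-.55)<.04)&(abs(C[...,1]+.066)<.04)&(g['range_z']>0))
    print('low',rect(g,hm&(C[...,2]<.1),.104)[:3], np.percentile(g['pixels'][hm].mean(-1),[5,25,50,75,95]))
"
```

```text
head [550.  -66.3] [30.4 34.2] 82.9 [336.  338.7]
head [550.8 -66.2] [30.1 32.1] 82.9 [339.6 257.6]
  tri [ 0.5513 -0.0662  0.102 ]
portal [557.9 -65.4] [57.3 83.4] 8.1 [335.4 326.2]
portal [556.1 -65.7] [49.2 83.4] 7.7 [338.6 247.2]
  tri [ 0.5506 -0.0663  0.0812]
knob [465.7 -78. ] [21.  21.1] 46.2 [323.3 228.7]
knob [465.5 -78. ] [20.7 20.2] 0.4 [322.8 122.7]
  tri [ 0.4651 -0.0781  0.0574]
low ((550.28466796875, -66.5138168334961), (15.160862922668457, 14.185688018798828), 82.57564544677734) [ 59.          69.         104.66666667 144.         150.66666667]
low ((550.7440185546875, -66.4288330078125), (15.22307300567627, 14.7781982421875), 82.91902923583984) [ 65.96666667  77.33333333 134.         151.         156.33333333]
```

```bash
python3 -m jog '[{"x":43,"y":42,"z":-22,"roll":0,"jaw":87},{"x":43,"y":230,"z":-22,"roll":0,"jaw":87},{"x":43,"y":230,"z":-22,"roll":0,"jaw":87},{"x":43,"y":230,"z":-22,"roll":0,"jaw":87},{"x":43,"y":230,"z":-22,"roll":0,"jaw":87},{"x":43,"y":230,"z":-22,"roll":0,"jaw":87},{"x":43,"y":230,"z":-22,"roll":0,"jaw":87},{"x":43,"y":230,"z":-22,"roll":0,"jaw":87},{"x":43,"y":230,"z":-22,"roll":0,"jaw":87}]'
python3 -c "
from h import *
np.savez('d1.npz',**grab('wrist'))"
python3 -m jog '[{"x":0,"y":40,"z":20,"roll":0,"jaw":87},{"x":-30,"y":40,"z":20,"roll":0,"jaw":87},{"x":-30,"y":40,"z":20,"roll":0,"jaw":87},{"x":-30,"y":40,"z":20,"roll":0,"jaw":87}]'
python3 -c "
from h import *
f=grab('wrist');np.savez('d2.npz',**f);save(f,'pics/d2.png')
F=[dict(np.load(n+'.npz')) for n in('d1','d2')];uv=[]
for g in F:
    C=cloud(g)
    for z0,z1,zp in((.08,.12,.088),(.02,.035,.03)):
        m=(C[...,2]>z0)&(C[...,2]<z1)&(abs(C[...,0]-.52)<.06)&(abs(C[...,1]-.185)<.06)&(g['range_z']>0)
        a=rect(g,m,zp);print([np.round(q,1) for q in a],np.median(C[m][:,2]).round(4));
        if z0==.08: uv.append(a[3])
print(tri(F,uv).round(4))"
```

```text
clock: 3.33
position: [0.4949, 0.1529, 0.2226]
ee_rot: [-3.141, 0.0, -3.133]
ft_force: [0.6, -0.1, -0.0]
grip_width: 0.0871
grasp_force: 0.0
clock: 3.72
position: [0.5264, 0.1923, 0.2019]
ee_rot: [-3.141, -0.0, -3.135]
ft_force: [-1.1, 0.7, -0.3]
grip_width: 0.0871
grasp_force: 0.0
[array([528.4, 196.1]), array([20.6, 33.2]), np.float64(83.7), array([380.2, 271.6])] 0.0883
[array([529.4, 196.7]), array([57., 59.]), np.float64(83.5), array([369.8, 243.1])] 0.0308
[array([528.5, 196.9]), array([19.8, 33.5]), np.float64(83.7), array([331.7, 240.8])] 0.0883
[array([529.7, 197. ]), array([56.1, 58.1]), np.float64(83.6), array([330.2, 216.4])] 0.0307
[0.5301 0.1969 0.0829]
```

View pics/d2.png

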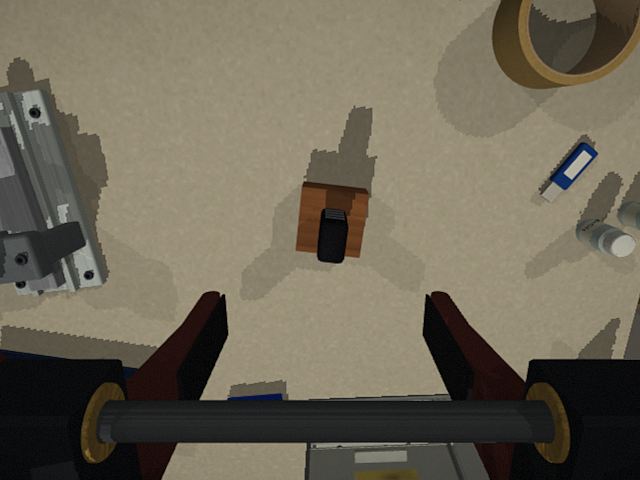

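The picture shows the driver's black handle (333,237) standing in the brown stand (333,220), with its flat sides roughly along the finger closing line. The selected driver is right. Aligning above it.

```bash
python3 -m jog '[{"x":-3,"y":4.5,"z":40,"roll":6.7,"jaw":87},{"x":-3,"y":4.5,"z":70,"roll":6.7,"jaw":60},{"x":-3,"y":4.5,"z":70,"roll":6.7,"jaw":60},{"x":-3,"y":4.5,"z":70,"roll":6.7,"jaw":60},{"x":-3,"y":4.5,"z":70,"roll":6.7,"jaw":60}]'
python3 -c "
from h import *
print(np.linalg.inv(Ttool())@[.5293,.197,.051,1])"
```

```text
clock: 4.18
position: [0.5287, 0.1977, 0.1336]
ee_rot: [3.141, 0.001, 3.033]
ft_force: [-0.6, -0.9, 0.4]
grip_width: 0.0639
grasp_force: 0.0
[-5.89113464e-04 -6.11988367e-04  8.25553208e-02  1.00000000e+00]
```

```bash
python3 -m jog '[{"x":-0.6,"y":-0.6,"z":40,"roll":0,"jaw":60},{"x":-0.6,"y":-0.6,"z":70,"roll":0,"jaw":60},{"x":-0.6,"y":-0.6,"z":82.5,"roll":0,"jaw":60},{"x":-0.6,"y":-0.6,"z":82.5,"roll":0,"jaw":40},{"x":-0.6,"y":-0.6,"z":82.5,"roll":0,"jaw":10},{"x":-0.6,"y":-0.6,"z":82.5,"roll":0,"jaw":10},{"x":-0.6,"y":-0.6,"z":82.5,"roll":0,"jaw":10},{"x":-0.6,"y":-0.6,"z":82.5,"roll":0,"jaw":10},{"x":-0.6,"y":-0.6,"z":82.5,"roll":0,"jaw":10},{"x":-0.6,"y":-0.6,"z":82.5,"roll":0,"jaw":10}]' 30; python3 -m jog '[{"x":0,"y":0,"z":0,"roll":0,"jaw":10},{"x":0,"y":0,"z":0,"roll":0,"jaw":10},{"x":0,"y":0,"z":0,"roll":0,"jaw":10}]'
```

```text
clock: 5.02
position: [0.5295, 0.1978, 0.0505]
ee_rot: [3.141, 0.002, 3.033]
ft_force: [-1.0, -0.8, 5.0]
grip_width: 0.0196
grasp_force: 30.0
clock: 5.27
position: [0.5295, 0.1979, 0.0506]
ee_rot: [3.141, 0.001, 3.033]
ft_force: [-1.3, -0.5, 7.5]
grip_width: 0.0197
grasp_force: 30.0
```

```bash
python3 -m jog '[{"x":0,"y":0,"z":-20,"roll":0,"jaw":10},{"x":0,"y":0,"z":-60,"roll":0,"jaw":10},{"x":0,"y":0,"z":-100,"roll":0,"jaw":10},{"x":-10,"y":-30,"z":-130,"roll":0.9,"jaw":10},{"x":-20,"y":-70,"z":-145,"roll":0.9,"jaw":10},{"x":-25,"y":-110,"z":-145,"roll":0.9,"jaw":10},{"x":-35,"y":-150,"z":-145,"roll":0.9,"jaw":10},{"x":-45,"y":-190,"z":-145,"roll":0.9,"jaw":10},{"x":-49,"y":-225,"z":-145,"roll":0.9,"jaw":10},{"x":-49,"y":-260,"z":-145,"roll":0.9,"jaw":10}]'; python3 -m jog '[{"x":0,"y":0,"z":0,"roll":0,"jaw":10},{"x":0,"y":0,"z":0,"roll":0,"jaw":10},{"x":0,"y":0,"z":0,"roll":0,"jaw":10}]'; python3 -c "
from h import *
print(np.linalg.inv(Ttool())@[.5505,-.0663,.0506+.082-.0005,1])
f=grab('wrist');np.savez('e1.npz',**f);cv2.imwrite('pics/e1.png',f['pixels'][150:450,150:500,::-1])"
```

```text
clock: 6.1
position: [0.5499, -0.0684, 0.1948]
ee_rot: [-3.141, 0.001, 3.017]
ft_force: [0.7, 1.6, -0.8]
grip_width: 0.0201
grasp_force: 30.0
clock: 6.35
position: [0.5491, -0.0656, 0.1944]
ee_rot: [3.141, -0.001, 3.017]
ft_force: [-0.6, 0.5, -1.1]
grip_width: 0.02
grasp_force: 30.0
[-1.54403621e-03 -5.47912396e-04  6.23082735e-02  1.00000000e+00]
```

View pics/e1.png

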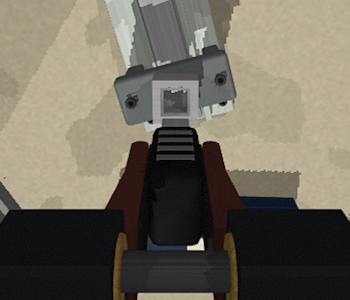

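The crop shows the driver held, its steel end in line above the socket (178,100 in the crop). Lowering.

```bash
python3 -m jog '[{"x":-1.4,"y":-0.5,"z":25,"roll":0,"jaw":10},{"x":-1.4,"y":-0.5,"z":44,"roll":0,"jaw":10},{"x":-1.4,"y":-0.5,"z":44,"roll":0,"jaw":10},{"x":-1.4,"y":-0.5,"z":44,"roll":0,"jaw":10}]';python3 -m jog '[{"x":0,"y":0,"z":2,"roll":0,"jaw":10},{"x":0,"y":0,"z":4,"roll":0,"jaw":10},{"x":0,"y":0,"z":6,"roll":0,"jaw":10},{"x":0,"y":0,"z":8,"roll":0,"jaw":10},{"x":0,"y":0,"z":8,"roll":0,"jaw":10}]'
```

```text
clock: 6.73
position: [0.5498, -0.065, 0.1499]
ee_rot: [3.141, -0.003, 3.02]
ft_force: [-0.6, 0.4, -0.8]
grip_width: 0.0198
grasp_force: 30.0
clock: 7.15
position: [0.5508, -0.0668, 0.1427]
ee_rot: [3.141, 0.0, 3.018]
ft_force: [0.1, 0.5, -0.3]
grip_width: 0.0198
grasp_force: 30.0
```

No contact force yet, so the end is inside the mouth. Carry on down.

```bash
python3 -m jog '[{"x":0,"y":0,"z":2,"roll":0,"jaw":10},{"x":0,"y":0,"z":4,"roll":0,"jaw":10},{"x":0,"y":0,"z":6,"roll":0,"jaw":10},{"x":0,"y":0,"z":8,"roll":0,"jaw":10},{"x":0,"y":0,"z":8,"roll":0,"jaw":10}]'; python3 -m jog '[{"x":0,"y":0,"z":1,"roll":0,"jaw":10},{"x":0,"y":0,"z":2,"roll":0,"jaw":10},{"x":0,"y":0,"z":2,"roll":0,"jaw":10},{"x":0,"y":0,"z":2,"roll":0,"jaw":10}]'
```

```text
clock: 7.57
position: [0.5505, -0.0667, 0.1341]
ee_rot: [3.141, -0.001, 3.017]
ft_force: [-0.1, 0.1, -1.3]
grip_width: 0.0199
grasp_force: 30.0
clock: 7.9
position: [0.5507, -0.0667, 0.1325]
ee_rot: [3.141, -0.0, 3.018]
ft_force: [0.5, 1.3, -1.4]
grip_width: 0.0197
grasp_force: 30.0
```

```bash
python3 -m jog '[{"x":0,"y":0,"z":0,"roll":0,"jaw":10},{"x":0,"y":0,"z":0,"roll":6,"jaw":10},{"x":0,"y":0,"z":0.2,"roll":12,"jaw":10},{"x":0,"y":0,"z":0.4,"roll":18,"jaw":10},{"x":0,"y":0,"z":0.6,"roll":24,"jaw":10},{"x":0,"y":0,"z":0.8,"roll":30,"jaw":10},{"x":0,"y":0,"z":1.0,"roll":36,"jaw":10},{"x":0,"y":0,"z":1.2,"roll":42,"jaw":10},{"x":0,"y":0,"z":1.4,"roll":46,"jaw":10},{"x":0,"y":0,"z":1.4,"roll":46,"jaw":10}]' 50; python3 -m jog '[{"x":0,"y":0,"z":0.2,"roll":6,"jaw":10},{"x":0,"y":0,"z":0.4,"roll":12,"jaw":10},{"x":0,"y":0,"z":0.6,"roll":18,"jaw":10},{"x":0,"y":0,"z":0.8,"roll":24,"jaw":10},{"x":0,"y":0,"z":1.0,"roll":30,"jaw":10},{"x":0,"y":0,"z":1.2,"roll":36,"jaw":10},{"x":0,"y":0,"z":1.4,"roll":42,"jaw":10},{"x":0,"y":0,"z":1.6,"roll":46,"jaw":10},{"x":0,"y":0,"z":1.6,"roll":46,"jaw":10}]'
python3 -c "
from h import *
s=state();print(s['ft_torque'],s['joints'].round(2))
t=grab('top')
W=t['W'];K=t['camera_matrix']
p=K@(np.linalg.inv(W)@[.55,-.066,.1,1])[:3];print(p/p[2])"
```

```text
clock: 8.73
position: [0.5505, -0.0662, 0.1312]
ee_rot: [3.141, -0.001, 2.212]
ft_force: [-0.3, 3.2, -0.4]
grip_width: 0.0194
grasp_force: 50.0
clock: 9.48
position: [0.5504, -0.0663, 0.1297]
ee_rot: [-3.141, -0.001, 1.412]
ft_force: [-0.9, 2.2, 1.5]
grip_width: 0.0201
grasp_force: 50.0
[0.69033627 0.10380499 0.09272602] [-0.24  0.4   1.71  0.    1.03 -0.09]
[289.11730697 219.49809744   1.        ]
```

```bash
python3 -m jog '[{"x":0,"y":0,"z":0,"roll":0,"jaw":50},{"x":0,"y":0,"z":0,"roll":0,"jaw":50},{"x":0,"y":0,"z":0,"roll":0,"jaw":50},{"x":0,"y":0,"z":0,"roll":0,"jaw":50},{"x":0,"y":0,"z":-40,"roll":0,"jaw":50},{"x":0,"y":0,"z":-70,"roll":0,"jaw":50},{"x":0,"y":0,"z":-100,"roll":0,"jaw":50},{"x":0,"y":0,"z":-100,"roll":-7,"jaw":50},{"x":0,"y":0,"z":-100,"roll":-14,"jaw":50},{"x":0,"y":0,"z":-100,"roll":-21,"jaw":50}]'
python3 -c "
from h import *
print(np.degrees(state()['ee_rot'][2]),np.linalg.inv(Ttool())@[.44,-.08,.2,1])"
```

```text
clock: 10.37
position: [0.5513, -0.0672, 0.2306]
ee_rot: [3.14, 0.001, 1.785]
ft_force: [-0.2, -0.6, -0.3]
grip_width: 0.0501
grasp_force: 0.0
102.27799281618756 [ 0.01115151 -0.11153767  0.03040804  1.        ]
```

```bash
python3 -m jog '[{"x":11,"y":-40,"z":0,"roll":-85.6,"jaw":50},{"x":11,"y":-80,"z":0,"roll":-85.6,"jaw":50},{"x":11,"y":-112,"z":0,"roll":-85.6,"jaw":50},{"x":11,"y":-112,"z":30,"roll":-85.6,"jaw":50},{"x":11,"y":-112,"z":30,"roll":-85.6,"jaw":50},{"x":11,"y":-112,"z":30,"roll":-85.6,"jaw":50},{"x":11,"y":-112,"z":30,"roll":-85.6,"jaw":50},{"x":11,"y":-112,"z":30,"roll":-85.6,"jaw":50},{"x":11,"y":-112,"z":30,"roll":-85.6,"jaw":50},{"x":11,"y":-112,"z":30,"roll":-85.6,"jaw":50}]'
python3 -m jog '[{"x":0,"y":0,"z":0,"roll":-14,"jaw":50},{"x":0,"y":0,"z":0,"roll":-14,"jaw":50},{"x":0,"y":0,"z":0,"roll":-14,"jaw":50},{"x":0,"y":0,"z":0,"roll":-14,"jaw":50}]'
python3 -c "
from h import *
f=grab('wrist');np.savez('w3.npz',**f);save(f,'pics/w3.png')
C=cloud(f);g=f
m=(C[...,2]>.093)&(C[...,2]<.106)&(abs(C[...,0]-.55)<.025)&(abs(C[...,1]+.066)<.025)&(g['range_z']>0)
print('head',rect(g,m,.1),m.sum())
m=(C[...,2]>.035)&(C[...,2]<.09)&(abs(C[...,0]-.467)<.03)&(abs(C[...,1]+.077)<.03)&(g['pixels'].max(-1)<60)
a=rect(g,m,.055);print('knob',a);print(np.linalg.inv(Ttool())@[a[0][0]/1000,a[0][1]/1000,.055,1],state()['ee_rot'])
"
```

```text
clock: 11.2
position: [0.439, -0.0794, 0.1997]
ee_rot: [-3.141, 0.0, 3.035]
ft_force: [-0.8, 0.2, -0.8]
grip_width: 0.0501
grasp_force: 0.0
clock: 11.53
position: [0.439, -0.0793, 0.1997]
ee_rot: [-3.141, 0.0, -3.014]
ft_force: [-0.4, 0.3, -0.3]
grip_width: 0.0499
grasp_force: 0.0
head ((548.8488159179688, -66.38671875), (34.30885314941406, 30.636789321899414), 0.7291275262832642, (324.36213991769546, 377.835219478738)) 1058
knob ((465.9989318847656, -78.09410095214844), (22.101964950561523, 20.083383560180664), 7.3302998542785645, (322.53757225433526, 258.8179190751445))
[-0.02696336 -0.00230256  0.14468991  1.        ] [-3.14146872e+00  1.31242434e-04 -3.01401559e+00]
```

View pics/w3.png

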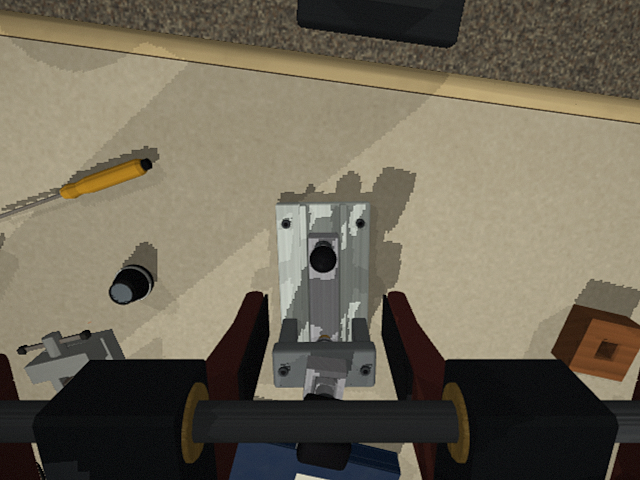

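The picture shows the brass nose at (324,338) beneath the portal beam, the knob at (322,259), and the driver standing in the screw (325,400). The head has turned about 82°. Down to the knob.

```bash
python3 -m jog '[{"x":-27,"y":-1.8,"z":30,"roll":0,"jaw":50},{"x":-27,"y":-1.8,"z":65,"roll":0,"jaw":50},{"x":-27,"y":-1.8,"z":100,"roll":0,"jaw":50},{"x":-27,"y":-1.8,"z":130,"roll":0,"jaw":50},{"x":-27,"y":-1.8,"z":155,"roll":0,"jaw":50},{"x":-27,"y":-1.8,"z":164,"roll":0,"jaw":40},{"x":-27,"y":-1.8,"z":164,"roll":0,"jaw":30},{"x":-27,"y":-1.8,"z":164,"roll":0,"jaw":10}]' 20; python3 -m jog '[{"x":0,"y":0,"z":0,"roll":0,"jaw":10},{"x":0,"y":0,"z":0,"roll":0,"jaw":10},{"x":0,"y":0,"z":0,"roll":0,"jaw":10},{"x":0,"y":0,"z":0,"roll":0,"jaw":10}]' ; python3 -c "
from h import *
s=state();print(s['joints'].round(2),R.from_euler('z',-7.9,degrees=True).apply(s['ft_force']).round(2))"
```

```text
clock: 12.25
position: [0.4661, -0.0774, 0.0359]
ee_rot: [3.141, -0.0, -3.012]
ft_force: [-0.0, -0.1, -0.2]
grip_width: 0.0332
grasp_force: 0.0
clock: 12.58
position: [0.4673, -0.0777, 0.0371]
ee_rot: [-3.14, 0.003, -3.011]
ft_force: [0.8, 0.5, 7.2]
grip_width: 0.0208
grasp_force: 20.0
[-0.31  0.45  1.97  0.    0.72 -2.01] [0.83 0.42 7.19]
```

```bash
python3 -m jog '[{"x":0,"y":0,"z":-0.7,"roll":0,"jaw":10},{"x":0,"y":0,"z":-1.3,"roll":0,"jaw":10},{"x":0,"y":0,"z":-1.3,"roll":0,"jaw":10}]' ; python3 -c "
from h import *
for i in range(5):
    s=state();print(s['clock'],s['position'].round(4),R.from_euler('z',-7.9,degrees=True).apply(s['ft_force']).round(2)); 
    grab_frame('wrist')"
```

```text
clock: 12.83
position: [0.4671, -0.0776, 0.0374]
ee_rot: [-3.141, 0.002, -3.011]
ft_force: [3.2, 0.7, -3.2]
grip_width: 0.0209
grasp_force: 20.0
12.8333 [ 0.4671 -0.0776  0.0374] [ 3.31  0.27 -3.19]
12.8833 [ 0.467  -0.0776  0.0372] [ 4.15  0.6  -3.76]
12.9333 [ 0.4668 -0.0776  0.0371] [ 3.37  0.43 -0.32]
12.9833 [ 0.4668 -0.0776  0.0371] [ 3.48 -0.23 -0.76]
13.0333 [ 0.4668 -0.0776  0.0371] [ 4.21 -1.22 -1.28]
```

```bash
python3 -m jog '[{"x":0.4,"y":0,"z":0.1,"roll":0,"jaw":10},{"x":0.8,"y":0,"z":0.1,"roll":0,"jaw":10},{"x":1.2,"y":0,"z":0.1,"roll":0,"jaw":10}]'; python3 -m jog '[{"x":0.4,"y":0,"z":0,"roll":0,"jaw":10},{"x":0.8,"y":0,"z":0,"roll":0,"jaw":10}]'; python3 -m jog '[{"x":0.4,"y":0,"z":0,"roll":0,"jaw":10},{"x":0.8,"y":0,"z":0,"roll":0,"jaw":10}]';python3 -m jog '[{"x":0.4,"y":0,"z":0,"roll":0,"jaw":10},{"x":0.8,"y":0,"z":0,"roll":0,"jaw":10}]';python3 -m jog '[{"x":0.4,"y":0,"z":0,"roll":0,"jaw":10},{"x":0.8,"y":0,"z":0,"roll":0,"jaw":10}]'
```

```text
clock: 13.33
position: [0.4659, -0.0777, 0.0371]
ee_rot: [-3.141, 0.002, -3.011]
ft_force: [5.3, 0.8, 0.4]
grip_width: 0.0209
grasp_force: 20.0
clock: 13.5
position: [0.4651, -0.0779, 0.0371]
ee_rot: [-3.141, 0.002, -3.011]
ft_force: [4.9, 1.6, 0.6]
grip_width: 0.0209
grasp_force: 20.0
clock: 13.67
position: [0.4643, -0.078, 0.0371]
ee_rot: [-3.141, 0.002, -3.011]
ft_force: [5.3, 0.3, 0.4]
grip_width: 0.0206
grasp_force: 20.0
clock: 13.83
position: [0.4635, -0.0781, 0.0371]
ee_rot: [-3.141, 0.002, -3.011]
ft_force: [5.7, 0.2, 0.2]
grip_width: 0.0206
grasp_force: 20.0
clock: 14.0
position: [0.4627, -0.0782, 0.0371]
ee_rot: [-3.141, 0.002, -3.011]
ft_force: [5.9, 0.4, -0.3]
grip_width: 0.0209
grasp_force: 20.0
```

```bash
python3 -m jog '[{"x":0.8,"y":0,"z":0,"roll":0,"jaw":10},{"x":1.6,"y":0,"z":0,"roll":0,"jaw":10},{"x":2.4,"y":0,"z":0,"roll":0,"jaw":10},{"x":3.2,"y":0,"z":0,"roll":0,"jaw":10},{"x":4,"y":0,"z":0,"roll":0,"jaw":10},{"x":4.8,"y":0,"z":0,"roll":0,"jaw":10},{"x":5.6,"y":0,"z":0,"roll":0,"jaw":10},{"x":6.4,"y":0,"z":0,"roll":0,"jaw":10},{"x":7.2,"y":0,"z":0,"roll":0,"jaw":10},{"x":8,"y":0,"z":0,"roll":0,"jaw":10}]';python3 -m jog '[{"x":0.8,"y":0,"z":0,"roll":0,"jaw":10},{"x":1.6,"y":0,"z":0,"roll":0,"jaw":10},{"x":2.4,"y":0,"z":0,"roll":0,"jaw":10},{"x":3.2,"y":0,"z":0,"roll":0,"jaw":10},{"x":4,"y":0,"z":0,"roll":0,"jaw":10},{"x":4.8,"y":0,"z":0,"roll":0,"jaw":10},{"x":5.6,"y":0,"z":0,"roll":0,"jaw":10},{"x":6.4,"y":0,"z":0,"roll":0,"jaw":10},{"x":7.2,"y":0,"z":0,"roll":0,"jaw":10},{"x":8,"y":0,"z":0,"roll":0,"jaw":10}]'; python3 -c "
from h import *
F=[]
for i in range(6):
    F.append(R.from_euler('z',-7.9,degrees=True).apply(state()['ft_force'])); f=grab('wrist')
print(np.mean(F,0)); print(state()['position'])
np.savez('p1.npz',**f);save(f,'pics/p1.png')"
```

```text
clock: 14.83
position: [0.4548, -0.0792, 0.0371]
ee_rot: [-3.141, 0.002, -3.011]
ft_force: [4.6, 1.3, -0.7]
grip_width: 0.0208
grasp_force: 20.0
clock: 15.67
position: [0.4469, -0.0803, 0.0371]
ee_rot: [-3.141, 0.002, -3.011]
ft_force: [5.5, 0.6, -0.4]
grip_width: 0.0206
grasp_force: 20.0
[ 4.82969561 -0.36720017  1.23197821]
[ 0.44649925 -0.08025501  0.03707259]
```

View pics/p1.png

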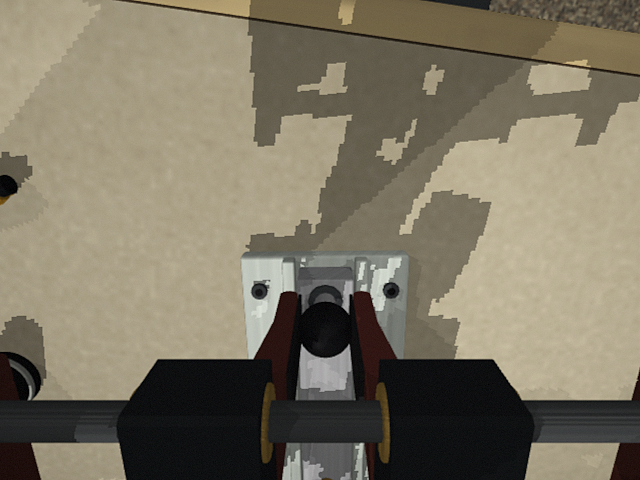

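The picture shows the knob held at (325,328) and the block's front end (about v=268–280) still a few mm behind the base's front edge (v≈254). The block is following. Check the remaining distance with rays.

```bash
python3 -c "
from h import *
f=dict(np.load('p1.npz'))
g=cv2.cvtColor(f['pixels'],cv2.COLOR_RGB2GRAY);C=cloud(f)
print(g[245:300,322:332].mean(1).astype(int))
print((C[245:300,322:332,2].mean(1)*1000).round(0).astype(int))
A=R.from_euler('z',-7.9,degrees=True).as_matrix();o=np.array([.5507,-.0665,0])
for v,z in((253,.0),(254,.01),(267,.01),(268,.01),(279,.028),(280,.028),(281,.028)): print(v,z,(A@(onplane(f,(327,v),z)-o)*1000).round(1))"
```

```text
[115 114 114 114 114 113 108 110 112 116 126 138 141 138 135 134 134 135
 134 134 138 127  83  84  86  85  85  85  85  85  86  88  87  87  96 112
 109 106 109 101  55  29  36  39  36  38  36  38  59  80  84  84  83  82
  84]
[ 0  0  0 20  1  0  3  5  7  8  9 29 10 30 11 11 11 11 11 10 11 11 12 14
 15 17 18 19 21 22 23 24 26 26 28 28 29 29 29 29 29 30 31 32 32 32 32 32
 32 32 34 35 36 36 38]
253 0.0 [-119.8    1.5    0. ]
254 0.01 [-122.7    1.4   10. ]
267 0.01 [-115.9    1.4   10. ]
268 0.01 [-115.4    1.4   10. ]
279 0.028 [-116.9    1.3   28. ]
280 0.028 [-116.4    1.3   28. ]
281 0.028 [-115.9    1.3   28. ]
```

```bash
python3 -m jog '[{"x":0.7,"y":0,"z":0,"roll":0,"jaw":10},{"x":1.4,"y":0,"z":0,"roll":0,"jaw":10},{"x":2.1,"y":0,"z":0,"roll":0,"jaw":10},{"x":2.8,"y":0,"z":0,"roll":0,"jaw":10},{"x":3.5,"y":0,"z":0,"roll":0,"jaw":10},{"x":4.2,"y":0,"z":0,"roll":0,"jaw":10},{"x":4.9,"y":0,"z":0,"roll":0,"jaw":10},{"x":5.6,"y":0,"z":0,"roll":0,"jaw":10},{"x":6.1,"y":0,"z":0,"roll":0,"jaw":10},{"x":6.6,"y":0,"z":0,"roll":0,"jaw":10}]'; python3 -m jog '[{"x":0,"y":0,"z":0,"roll":0,"jaw":10},{"x":0,"y":0,"z":0,"roll":0,"jaw":10},{"x":0,"y":0,"z":0,"roll":0,"jaw":30},{"x":0,"y":0,"z":0,"roll":0,"jaw":50},{"x":0,"y":0,"z":0,"roll":0,"jaw":50},{"x":0,"y":0,"z":0,"roll":0,"jaw":50},{"x":0,"y":0,"z":-30,"roll":0,"jaw":50},{"x":0,"y":0,"z":-70,"roll":0,"jaw":50},{"x":0,"y":0,"z":-110,"roll":0,"jaw":50},{"x":0,"y":0,"z":-110,"roll":0,"jaw":50}]';  python3 -c "
from h import *
f=grab('wrist');np.savez('q1.npz',**f);cv2.imwrite('pics/q1.png',cv2.resize(f['pixels'][180:400,220:440,::-1],None,fx=2.7,fy=2.7))
print(f['pixels'][190:320,327].mean(-1).astype(int).tolist())
C=cloud(f)
A=R.from_euler('z',-7.9,degrees=True).as_matrix();o=np.array([.5507,-.0665,0])
m=(C[...,2]>.035)&(C[...,2]<.09)&(f['pixels'].max(-1)<60)
P=(C-o)@A.T*1000
m&=(abs(P[...,0]+112)<25)&(abs(P[...,1])<20);a=rect(f,m,.055);print('knob',A@(np.array([*a[0],0])-o*1000),a[1])
for y in(-8,-6,6,8):
  for z,n in((.01,'base'),(.028,'blk')):
    pass
s=(abs(P[...,1])<10)
for lo,hi,n in((26,31,'block top'),(8.5,13,'base top')):
    mm=(P[...,2]>lo)&(P[...,2]<hi)&(abs(P[...,1])<(10 if n[1]=='l' else 38))&((abs(P[...,1])>20)|(n[1]=='l'));print(n,np.percentile(P[mm][:,0],[0.2,1,2]))
"
```

```text
clock: 16.8
position: [0.4402, -0.0811, 0.0371]
ee_rot: [-3.141, 0.002, -3.011]
ft_force: [5.7, -0.4, 0.9]
grip_width: 0.0206
grasp_force: 20.0
clock: 17.63
position: [0.4424, -0.082, 0.1526]
ee_rot: [-3.137, 0.008, -3.01]
ft_force: [0.9, -0.4, -0.5]
grip_width: 0.0497
grasp_force: 0.0
[80, 85, 96, 101, 97, 99, 101, 103, 101, 102, 99, 103, 101, 101, 101, 99, 100, 100, 96, 89, 75, 79, 76, 79, 88, 111, 103, 79, 20, 38, 35, 33, 18, 2, 10, 10, 11, 13, 7, 10, 7, 12, 8, 9, 13, 13, 16, 22, 20, 20, 20, 19, 22, 19, 20, 17, 18, 23, 20, 20, 20, 16, 18, 8, 34, 118, 174, 165, 159, 164, 161, 164, 162, 164, 162, 163, 163, 163, 164, 164, 161, 163, 164, 164, 162, 162, 163, 164, 162, 163, 164, 160, 162, 162, 164, 161, 164, 163, 163, 165, 165, 162, 163, 162, 163, 164, 166, 155, 99, 98, 101, 100, 102, 101, 101, 101, 101, 100, 100, 100, 100, 99, 102, 100, 98, 99, 99, 98, 97, 101]
knob [-112.96214392    0.51749894    0.        ] (21.65336799621582, 20.737102508544922)
block top [-123.34624353 -122.82002062 -122.16328129]
base top [-121.86896398 -121.26101945 -120.26771685]
```

View pics/q1.png

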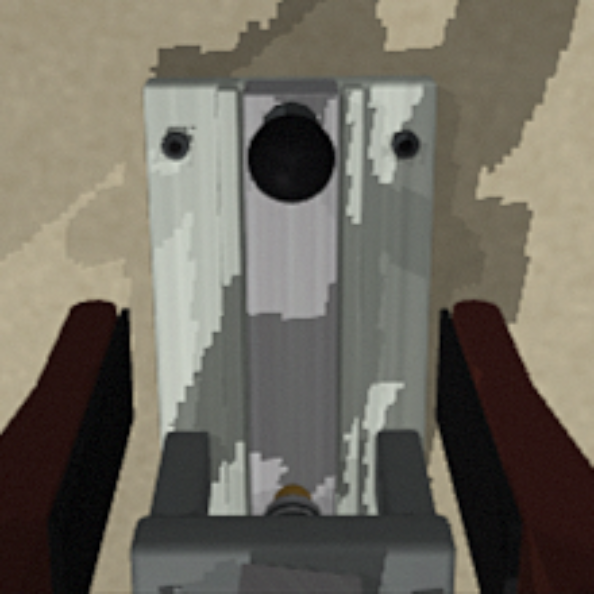

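The crop shows the block's front flush with the base's front, the knob at −113 mm as intended, and the brass nose on the block. One check of the force sensor's zero before handing in.

```bash
python3 -c "
from h import *
F=[]
for i in range(15):
    F.append(state()['ft_force']); grab_frame('side')
print(np.mean(F,0),np.std(F,0))"
```

```text
[-0.28719792  0.04065281 -0.08847154] [0.59821251 0.37990292 0.49035449]
```

The zero is good: drag of about 5.5 N means about 3.4 N on the nose, inside the band.

```bash
python3 -c "
from bench import *
print(job_done())"
```

```text
the job is handed in; nothing more can be done
None
```

I handed the job in at about 18 s on the robot's clock, with no verdict returned: the block is flush with the base's front within about 1 mm, under about 3.4 N of nose load estimated from the drag, and the driver is still in the screw.

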